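# Check a dough-sheeter roller for runout on V-blocks

## Task

Check the dough-sheeter roller for runout: slide the dial indicator down (by its orange lug) onto the blue sleeve until its plunger is about half way in, the needle having gone once round, and let go of it. Then crank the roller gently one full turn clockwise as seen from the crank end, with both journals staying seated in their V-blocks and the plunger bearing on the sleeve, and finally let go of it with the sleeve's high spot (the greatest reading) under the plunger. Leave the things lying around where they are.

Things in the scene. Friction and masses are not known exactly. Their poses are not given: they have to be found in the camera images.
- plate: Dark inspection plate 30 mm thick (x -80 to 96, y -75 to 180 mm from its origin), fixed to the bench, with two grey V-blocks 130 mm apart, each 24 mm long, 60 mm wide, top 92 mm above the bench. Origin at bench level under the roller's middle; x along the roller away from the crank, y towards the indicator stand, z up. The roller turns about the line y = 0, 90 mm above the bench.
- roller: Loose roller, 0.95 kg, lying in the V-blocks: 20 mm steel shaft with a blue rubber sleeve (44 mm diameter, 100 mm long) that sits 2 mm off centre, which way is unknown, so its top rises and falls 4 mm in a turn; hand crank at the robot's end. Origin on the axis at mid length, x along the shaft away from the crank. About 1 N at the crank turns it; it stays where it is left.
- crank_handle (a point): Middle of the crank's black grip: 16 mm diameter, 56 mm long (20 mm outward, 36 mm inward of this point), along the plate's x, spinning freely on its pin 40 mm off the roller's axis. Starts hanging near the bottom, 50 mm above the bench. Pinched from above it can be led round without turning the hand. Clockwise seen from the crank end: bottom, stand's side (+y of plate), top, other side.
- journal_front (a point): Point on the roller's axis in the near V-block (crank end), 65 mm from the roller's middle; 90 mm above the bench when seated. About 3 N upward at the crank handle lifts this journal out of its V.
- journal_rear (a point): The same point in the far V-block, 90 mm above the bench when seated. About 9 N downward at the crank handle lifts this journal.
- lug (a point): Middle of the orange lug (14 mm along the plate's x, 20 along y, 26 high) on the indicator's arm (12 mm wide, below it), 65 mm from the column and 70 mm from the plunger. Lug, arm and dial slide together straight down the column (20 mm thick, top 195 mm above the bench), 45 mm of travel in all; about 6 N moves them down, 13 N up, and they stay where left.
- plunger_tip (a point): Lowest point of the plunger's 6 mm ball tip, right above the roller's axis, 70 mm from the lug; when free it is 51 mm below the lug's middle. 12 mm of travel, soft spring (1 N at first, 2 N fully in).
- plunger: The plunger itself, steel, 6 mm ball tip; origin at the lowest point of its tip. Pressed on the sleeve it stands 113.6 mm above the bench over the sleeve's high spot and 109.6 mm over the low spot.
- needle (a joint): Black needle of the 70 mm dial that faces up above the plunger: 0 with the plunger free, pointing along the plate's +x to the red mark; grows clockwise as the plunger is pushed in, 6.28 rad (one turn) for each 6 mm; 12.57 with the plunger fully in, on its stop.
- bowl: Steel bowl, 124 mm wide, 55 mm high, loose on the bench; origin under its middle.
- flask: Dark red vacuum flask, 68 mm wide, 210 mm high, black cap, loose; origin under its middle.
- grease_tin: Tin, 60 mm wide, 45 mm high, loose; origin under its middle.
- spanner: Spanner, 170 mm long, lying loose on the bench.
Not all that is in view belongs to the job. Leave any purple or turquoise look-alike of the roller alone.

How it is judged:
By the outcome, as a careful person would: the job done as asked, in the order asked, and still so for the second after the job is handed in, with the robot touching nothing.
It also fails if it takes over 72 s, if anything falls off the work surface, if the arm or the gripper's body presses on something with over 40 N, if the wrist force passes 120 N, or if a joint passes its speed limit or range.

## Robot

A 6-joint arm with a two-finger parallel gripper is mounted at the origin on the work surface. World frame = base frame: x ahead of the robot, y to its left, z up, the work surface at z = 0. Lengths are in m, angles in degrees, forces in N, time in s.
With the tool pointing down it reaches from about 0.35 to 0.875 m from the base axis. Payload 4.2 kg.
Tool frame: the origin (TCP) lies on the centre line of the jaws, within the pads' length; the fingertips stand 19 mm ahead of it and the grasp point (between the pads) is the TCP; z points along the fingers, y is the line along which they close (so a half turn about z gives the same grasp; the last joint's range is limited). The gripper opens to 87 mm and grips with 3 to 60 N. Pads are 19 mm wide; open, the fingers measure 117 mm over their backs; the gripper's body (75 mm by 190 mm) begins 51 mm behind the grasp point.
Start: joints at [81.051, 22.042, 0.453, 0, -68.411, -14.817], TCP at [0.252, 0.572, 0.242] pointing down, gripper open.
Joint ranges: [-179.83, 179.83], [-69.29, 118.12], [-61.27, 80.66], [-181.25, 117.63], [-171.15, -9.14], [-177.46, 177.46]. Speed limits (degrees/s): [159.86, 159.86, 180, 180, 180, 180].

## Interface

Orientations are given as a 3x3 rotation matrix whose columns are the frame's x, y, z axes.
In Python, from station import sense, capture, finish_job, search_frame, masks_of gives the robot as it stands.
- The arm moves only by the tool drive_tool, never from a script. Its argument "rows" is a list of rows, each a list of 7 numbers: the opening in per cent of the stroke, from 0 (shut) to 100 (fully open), then the shift along the world's x, y, z in mm, then the turn, a rotation vector about the world's x, y, z in rad. In form: [[fingers, dx, dy, dz, wx, wy, wz], ...]. A call has 1 to 5 rows; each row shifts and turns the commanded pose from where the row before left it; what a row does not reach is not made up. A row lasts 1/12 s, in which the tool goes at most 41.7 mm and 7.16 degrees, less where a joint would pass 70% of its speed; a pose out of reach is approached as far as the arm can. A call is refused whole if a number of a shift passes 41.7 or a number of a turn 0.125, either way. A call with a gripper value outside its range is refused whole. The fingers move at their own pace and stop on an object; the grip force is fixed at half the most. Time passes only in rows, so rows that do not move let the fingers close. It gives the time, the measured TCP pose, the force, the opening and the grip force at its end, in the units of the state.
- sense(): the state, without advancing time (a new reading comes with each control period).
- capture(name): name is "scene" or "top" or "wrist"; returns a dict with "frame" (420x560x3 uint8, red, green, blue), "z_map" (420x560 float32, m along the optical axis (not along the pixel's ray), 0 where there is no reading), "fx", "fy", "cx", "cy" (pixels), "distortion" ([k1, k2, p1, p2, k3] as OpenCV has them; the pictures are not rectified), "R" (3x3) and "t" (3): a world point X has camera coordinates R X + t; the wrist camera has in their place "T_tool_cam" (4x4, takes a point from camera to tool coordinates, whose origin is the TCP and whose axes are the flange's). Camera axes: x right, y down, z forward; pixel columns grow to the right and rows downward; lengths in m; the calibration is good to about 2 mm. A picture is of the moment at which its call begins: read the wrist's pose just before it.
- finish_job(): hands the job in; it is judged then, once.
Trained networks look in a picture, given as the dict that the camera call returned (one of the last four; its "shot" number tells which), for a name from the list of things; names that differ only in an ending like _2 or _b are one class to them, and where a whole thing is asked for, a point or a joint stands for the part that bears it (a point fixed in the world has none). Each returns a list of dicts, best first, with "p" (0 to 1); they miss things now and then, are a little off and sometimes report something else, mostly with a low value. They report only what shows in the picture. A call takes as long as a camera call. They do not tell look-alikes from the thing itself.
- search_frame(label, picture): "xy" ([column, row] in pixels, amid what is visible of it).
- masks_of(label, picture): "region" (420x560 bool, what is visible of it) and "xy" ([column, row] in pixels, amid what is visible of it).
The state is a dict: "time_s": time; "joints": joint angles; "joint_velocities": joint speeds; "effort": joint torques, N m; "tcp_pos": TCP position; "ee_rot": TCP orientation; "wrist_force": force on the tool from outside, world axes, zero at the start; "moment": the same for the moment, N m; "gripper_width": opening from 0.0 (shut) to 1.0 (fully open); "gripper_force": force on a finger pad.
Only numpy, scipy, OpenCV 4.12 (cv2) and the standard library are available. Lean on these libraries where they do the work, as an engineer would, in place of code of your own. Each camera call takes 0.05 s, during which the arm holds its last target. There are 200 camera calls.

## Working session

There is one attempt and no reset: what is moved stays moved. The work goes in short steps, Python scripts to look and compute and a tool call to move; the robot and the scene stay as the last step left them, time stands still between calls to the robot, and variables do not carry over. Pictures are saved under pics/ and viewed, at most 10 in all, crops included, and the job is handed in when it is done.

Besides the shell and the picture viewer there is one more tool, called as name(argument=value, ...) on one line, values as JSON. drive_tool: Moves the arm, as the interface text tells. Its arguments: {"type":"object","properties":{"rows":{"type":"array"}},"required":["rows"]}

```bash
mkdir -p pics; cat > h.py <<'E'
import numpy as np, cv2
from station import *
def save(c,n): cv2.imwrite('pics/'+n+'.png',c['frame'][:,:,::-1])
def world(c,uv,z=None,s=None):
    K=np.array([[c['fx'],0,c['cx']],[0,c['fy'],c['cy']],[0,0,1]])
    uv=np.array(uv,float).reshape(-1,1,2)
    r=cv2.undistortPoints(uv,K,np.array(c['distortion'])).reshape(-1,2)
    if 'R' in c: R=np.array(c['R']).T; o=-R@np.array(c['t'])
    else:
        T=np.array(c['T_tool_cam']); Rt=np.array(s['ee_rot']); R=Rt@T[:3,:3]; o=Rt@T[:3,3]+np.array(s['tcp_pos'])
    out=[]
    for p,q in zip(uv[:,0],r):
        d=R@np.array([q[0],q[1],1])
        k=(z-o[2])/d[2] if z is not None else c['z_map'][int(round(p[1])),int(round(p[0]))]
        out.append(o+k*d)
    return np.array(out)
E
python3 - <<'E'
from h import *
s=sense();print(s)
for n in ['scene','top']:
    c=capture(n);save(c,n+'0')
    for l in ['plate','roller','crank_handle','lug','plunger_tip','needle','bowl','flask','grease_tin','spanner']:
        for d in search_frame(l,c)[:3]:
            print(n,l,round(d['p'],2),np.round(d['xy']),np.round(world(c,d['xy'])[0],3))
E
```

```text
{'time_s': 0.0, 'joints': array([ 8.10503722e+01,  2.20903589e+01,  3.78706158e-01, -3.08445572e-02,
       -6.84124812e+01, -1.48181280e+01]), 'joint_velocities': array([ 0.05223248,  0.03348277, -0.042191  ,  0.00898491, -0.06168434,
        0.01751191]), 'effort': array([ 4.54885640e-04, -3.90663671e+01,  1.87404585e+01,  4.21973571e+00,
        1.09541687e-02, -1.95192233e-04]), 'tcp_pos': array([0.25162179, 0.57147643, 0.24045168]), 'ee_rot': array([[ 9.15106590e-01, -4.03211157e-01, -8.31516879e-04],
       [-4.03212008e-01, -9.15104269e-01, -2.06224544e-03],
       [ 7.05957239e-05,  2.22245199e-03, -9.99997528e-01]]), 'wrist_force': array([-0.50917117, -0.0778397 ,  0.01001457]), 'moment': array([-0.03644856, -0.01972785, -0.00735202]), 'gripper_force': 0.0, 'gripper_width': 0.9978674454714072}
scene plate 0.89 [270. 275.] [0.625 0.124 0.032]
scene roller 0.95 [376. 225.] [0.312 0.191 0.039]
scene roller 0.93 [259. 238.] [0.603 0.056 0.103]
scene roller 0.82 [306. 171.] [ 0.342 -0.067  0.043]
scene crank_handle 0.55 [412. 219.] [0.204 0.232 0.012]
scene crank_handle 0.51 [291
[... 392 characters left out ...]
]
top plate 0.78 [247. 185.] [0.589 0.107 0.03 ]
top roller 0.97 [269. 187.] [0.57  0.041 0.108]
top roller 0.93 [215. 292.] [0.29  0.189 0.04 ]
top roller 0.84 [312. 280.] [ 0.326 -0.075  0.043]
top crank_handle 0.72 [267. 187.] [0.571 0.046 0.107]
top crank_handle 0.64 [267. 218.] [0.492 0.048 0.061]
top crank_handle 0.61 [202. 321.] [0.207 0.227 0.02 ]
top lug 0.77 [261. 161.] [0.621 0.06  0.188]
top bowl 0.73 [405. 157.] [ 0.684 -0.36   0.003]
top bowl 0.63 [148. 167.] [0.604 0.338 0.199]
top flask 0.96 [146. 168.] [0.599 0.341 0.209]
top grease_tin 0.67 [182. 226.] [0.47  0.285 0.047]
top grease_tin 0.56 [270. 189.] [0.565 0.039 0.108]
top spanner 0.97 [389. 231.] [ 0.462 -0.301  0.007]
```

View pics/scene0.png

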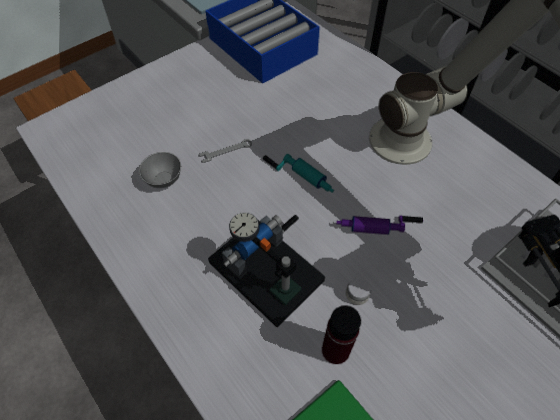

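View pics/top0.png

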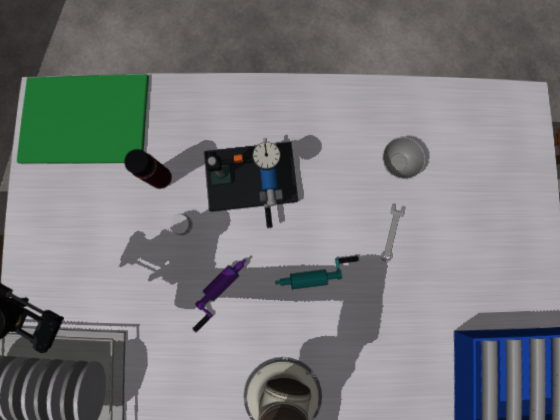

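The scene view shows the plate with the dial at (243,225), the orange lug at (265,243) and the crank at (290,221). In the top view the dial is at (266,155), the lug at (238,158), the column at (213,160) and the grip at (268,215).

```bash
python3 - <<'E'
from h import *
for n in ['top','scene']:
    c=capture(n)
    m=masks_of('plate',c)[0]['region'].astype(np.uint8)
    # plate corners, via dark pixels hull
    f=c['frame'].astype(int)
    h=cv2.convexHull(np.argwhere(m)[:,::-1].astype(np.int32))
    r=cv2.boxPoints(cv2.minAreaRect(h)); print(n,'plate corners',np.round(r).tolist(),np.round(world(c,r,0.03),3).tolist())
    hsv=cv2.cvtColor(c['frame'],cv2.COLOR_RGB2HSV)
    o=(hsv[...,0]<14)&(hsv[...,1]>180)&(hsv[...,2]>120)&(cv2.dilate(m,np.ones((25,25)))>0)
    k,l,st,ce=cv2.connectedComponentsWithStats(o.astype(np.uint8))
    for i in range(1,k):
        if st[i,4]>8: print('orange',st[i],ce[i],world(c,ce[i])[0])
    for l in ['lug','crank_handle','needle','roller']:
        for d in masks_of(l,c)[:2]:
            a=d['region']; ys,xs=np.nonzero(a); P=world(c,np.c_[xs,ys]); print(l,round(d['p'],2),d['xy'],a.sum(),np.round(np.median(P,0),3),np.round(P.min(0),3),np.round(P.max(0),3))
    if n=='top':
        cv2.imwrite('pics/topc.png',cv2.resize(c['frame'][130:240,190:320,::-1],None,fx=5,fy=5,interpolation=cv2.INTER_CUBIC))
E
```

```text
top plate corners [[202.0, 151.0], [291.0, 140.0], [298.0, 202.0], [210.0, 213.0]] [[0.688, 0.239, 0.03], [0.723, -0.017, 0.03], [0.542, -0.04, 0.03], [0.509, 0.211, 0.03]]
orange [234 155   8   6  42] [237.45238095 157.61904762] [0.62684119 0.11728885 0.20007216]
lug 0.62 [258.8, 160.6] 1048 [0.628 0.065 0.19 ] [0.387 0.011 0.026] [0.692 0.219 1.151]
crank_handle 0.57 [345.3, 256.9] 125 [ 0.383 -0.181  0.015] [ 0.371 -0.209 -0.004] [ 0.391 -0.153  0.021]
needle 0.69 [261.2, 160.1] 1004 [0.629 0.063 0.19 ] [ 0.387  0.013 -0.005] [0.726 0.198 1.151]
roller 0.9 [268.4, 189.0] 590 [0.568 0.042 0.101] [0.387 0.013 0.003] [0.707 0.064 1.151]
roller 0.7 [216.4, 286.3] 1073 [0.302 0.187 0.033] [ 0.182  0.013 -0.004] [0.387 0.253 1.151]
scene plate corners [[205.0, 260.0], [259.0, 206.0], [330.0, 276.0], [276.0, 330.0]] [[0.729, -0.015, 0.03], [0.517, -0.062, 0.03], [0.509, 0.222, 0.03], [0.703, 0.247, 0.03]]
orange [261 239   9   8  38] [265.02631579 242.10526316] [0.62836171 0.11693037 0.1928358 ]
lug 0.84 [249.2, 234.8] 1150 [0.635 0.075 0.188] [ 0.604 -0.055 -0.001] [0.923 0.541 1.094]
crank_handle 0.55 [292.4, 221.8] 74 [0.495 0.048 0.058] [0.47  0.038 0.048] [0.522 0.054 0.064]
crank_handle 0.54 [411.7, 219.0] 115 [0.205 0.233 0.013] [0.181 0.208 0.003] [0.227 0.255 0.019]
roller 0.76 [375.7, 225.5] 919 [0.313 0.191 0.032] [ 0.186  0.114 -0.003] [0.923 0.541 1.094]
roller 0.56 [260.1, 236.6] 817 [0.605 0.052 0.099] [ 0.457  0.024 -0.002] [0.923 0.541 1.094]
```

View pics/topc.png

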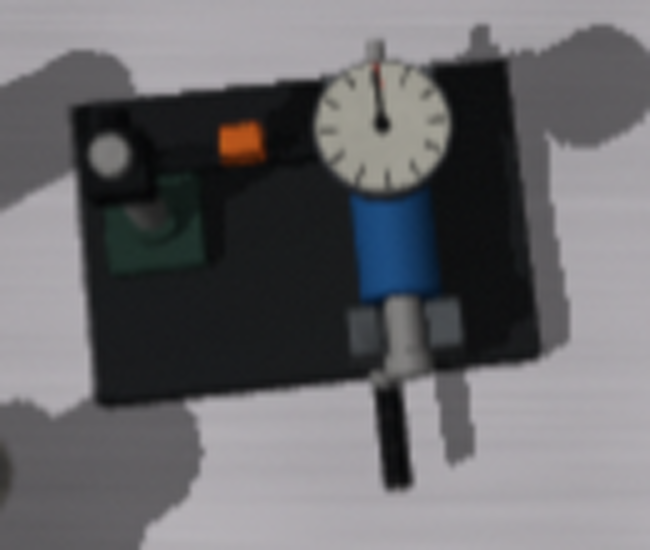

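The crop shows the needle at the red mark (zero), the lug square at about (238,158), the column left of it, and the grip running to (268,227). The plate's yaw is about 7°. I'm moving above the plate for a closer look.

drive_tool(rows=[[100,20,-26,12,0,0,-0.065],[100,22,-28,12,0,0,-0.065],[100,22,-28,12,0,0,-0.065],[100,22,-28,12,0,0,-0.065],[100,22,-28,12,0,0,-0.065]])

```text
time_s: 2.12
tcp_pos: [0.3605, 0.4326, 0.3023]
ee_rot: [[0.737, -0.676, 0.0], [-0.676, -0.737, 0.0], [0.0, -0.0, -1.0]]
wrist_force: [0.1, 0.9, -0.3]
gripper_width: 1.004
gripper_force: 0.0
```

drive_tool(rows=[[100,22,-30,5,0,0,-0.065],[100,22,-30,5,0,0,-0.065],[100,22,-30,5,0,0,-0.065],[100,22,-30,0,0,0,-0.065],[100,22,-30,0,0,0,-0.065]])

```text
time_s: 2.53
tcp_pos: [0.4707, 0.2825, 0.3173]
ee_rot: [[0.482, -0.876, 0.001], [-0.876, -0.482, 0.001], [-0.0, -0.002, -1.0]]
wrist_force: [0.6, 0.4, -0.4]
gripper_width: 1.002
gripper_force: 0.0
```

drive_tool(rows=[[100,22,-30,0,0,0,-0.065],[100,22,-30,0,0,0,-0.065],[100,22,-30,0,0,0,-0.065],[100,22,-30,0,0,0,-0.065],[100,22,-30,0,0,0,-0.065]])

```text
time_s: 2.95
tcp_pos: [0.5806, 0.1323, 0.3168]
ee_rot: [[0.177, -0.984, 0.0], [-0.984, -0.177, 0.0], [-0.0, -0.0, -1.0]]
wrist_force: [0.9, 0.2, -0.1]
gripper_width: 0.998
gripper_force: 0.0
```

```bash
python3 - <<'E'
from h import *
s=sense();print(s['tcp_pos'],s['ee_rot'],s['joints'],s['wrist_force'])
c=capture('wrist');save(c,'w1'); print(c['T_tool_cam'])
for l in ['plate','roller','crank_handle','lug','plunger_tip','needle']:
    for d in search_frame(l,c)[:2]:
        print(l,round(d['p'],2),np.round(d['xy']),np.round(world(c,d['xy'],s=s)[0],4))
E
```

```text
[0.58064632 0.13232478 0.31679807] [[ 1.76935686e-01 -9.84222322e-01  4.28297115e-04]
 [-9.84222408e-01 -1.76935614e-01  1.99581501e-04]
 [-1.20651556e-04 -4.56852708e-04 -9.99999888e-01]] [ 2.84037906e+01  1.67818970e+01  3.46084324e+00  1.65931163e-03
 -7.66519213e+01 -1.82128520e+01] [ 0.86058323  0.22973912 -0.11864927]
[[ 1.36896690e-04 -9.66430786e-01 -2.56927067e-01  6.90600620e-02]
 [ 9.99999988e-01  1.12595632e-04  1.09294845e-04  1.09151296e-03]
 [-7.66970380e-05 -2.56927078e-01  9.66430789e-01 -1.44930731e-01]
 [ 0.00000000e+00  0.00000000e+00  0.00000000e+00  1.00000000e+00]]
plate 0.75 [281. 159.] [0.5882 0.1003 0.0325]
plate 0.61 [332. 306.] [0.4762 0.2963 0.0474]
roller 0.82 [439. 226.] [0.3534 0.1497 0.0443]
roller 0.73 [308. 115.] [0.5684 0.0426 0.1124]
crank_handle 0.85 [362. 131.] [0.4958 0.0461 0.0612]
lug 0.56 [233. 117.] [0.6347 0.0596 0.1917]
needle 0.51 [222. 100.] [0.6446 0.048  0.1946]
```

View pics/w1.png

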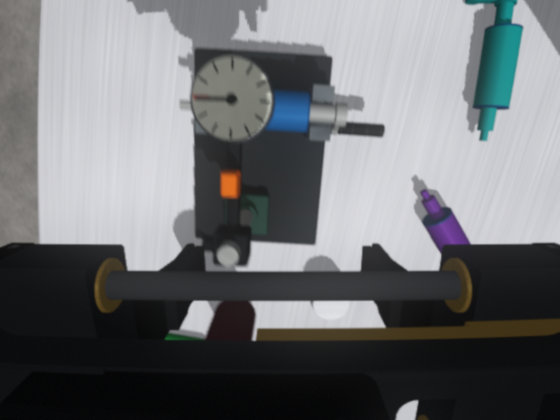

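The wrist view shows the dial at (231,98), lug at (231,184), column top at (228,253), sleeve at (290,110) and grip at (362,130). I'm getting the geometry from its depth.

```bash
python3 - <<'E'
from h import *
s=sense();c=capture('wrist')
hsv=cv2.cvtColor(c['frame'],cv2.COLOR_RGB2HSV);H,S,V=[hsv[...,i] for i in range(3)]
def pts(m):
    ys,xs=np.nonzero(m&(c['z_map']>0)); return world(c,np.c_[xs,ys],s=s)
yy,xx=np.mgrid[:420,:560]
def rep(n,m):
    P=pts(m); 
    hi=P[P[:,2]>np.percentile(P[:,2],98)-0.006]
    q=hi[:,:2].astype(np.float32); r=cv2.minAreaRect(q*1000)
    print(n,len(P),'zmax',np.percentile(P[:,2],[50,98]).round(4),'mean',hi.mean(0).round(4),'rect',np.round(r[0],1),np.round(r[1],1),round(r[2],1)); return P
rep('lug',(H<14)&(S>180)&(V>100)&(xx<300)&(yy<230))
rep('dial',(V>130)&(S<60)&((xx-231)**2+(yy-98)**2<48**2)&(c['z_map']<0.32))
rep('col',(abs(xx-228)<14)&(abs(yy-253)<14)&(V>110))
B=rep('sleeve',(H>95)&(H<120)&(S>120)&(xx>255)&(xx<325)&(yy>70)&(yy<150))
G=rep('grip',(V<50)&(xx>341)&(xx<388)&(yy>118)&(yy<140))
G=G[(G[:,2]>.03)&(G[:,2]<.08)]
for n,Q in (('sleeve',B),('grip',G)):
    m=Q[:,:2].mean(0);u=np.linalg.svd(Q[:,:2]-m,full_matrices=0)[2][0];u*=np.sign(u[0]); t=(Q[:,:2]-m)@u
    print(n,'ctr',m,'ang',np.degrees(np.arctan2(u[1],u[0])),'ends',t.min(),t.max(),m+u*(t.min()+t.max())/2)
E
```

```text
lug 458 zmax [0.1983 0.2   ] mean [0.628  0.1163 0.1983] rect [628.1 116.8] [13.4 20.2] 6.6
dial 286 zmax [0.1929 0.1943] mean [0.6339 0.0404 0.1929] rect [637.9  41.6] [48.6 67.6] 88.3
col 388 zmax [0.1968 0.1983] mean [0.6208 0.1813 0.1969] rect [620.9 181.5] [18.3 18.7] 10.4
sleeve 1520 zmax [0.1086 0.1126] mean [0.5866 0.0421 0.1102] rect [587.7  42.3] [42.2 30.8] 4.3Traceback (most recent call last):
  File "<stdin>", line 16, in <module>
  File "<stdin>", line 8, in rep
  File "<stdin>", line 5, in pts
  File "h.py", line 7, in world
    r=cv2.undistortPoints(uv,K,np.array(c['distortion'])).reshape(-1,2)
      ~~~~~~~~~~~~~~~~~~~^^^^^^^^^^^^^^^^^^^^^^^^^^^^^^^^
cv2.error: OpenCV(4.12.0) /io/opencv/modules/calib3d/src/undistort.dispatch.cpp:347: error: (-215:Assertion failed) CV_IS_MAT(_src) && CV_IS_MAT(_dst) && (_src->rows == 1 || _src->cols == 1) && (_dst->rows == 1 || _dst->cols == 1) && _src->cols + _src->rows - 1 == _dst->rows + _dst->cols - 1 && (CV_MAT_TYPE(_src->type) == CV_32FC2 || CV_MAT_TYPE(_src->type) == CV_64FC2) && (CV_MAT_TYPE(_dst->type) == CV_32FC2 || CV_MAT_TYPE(_dst->type) == CV_64FC2) in function 'cvUndistortPointsInternal'
```

drive_tool(rows=[[60,24,-8,-20,0,0,-0.065],[50,23.5,-8,-25,0,0,0],[40,0,0,-30,0,0,0],[40,0,0,-30,0,0,0],[40,0,0,-25,0,0,0]])

```text
time_s: 3.77
tcp_pos: [0.6264, 0.1189, 0.1844]
ee_rot: [[0.117, -0.993, -0.002], [-0.993, -0.117, -0.0], [-0.0, 0.002, -1.0]]
wrist_force: [-0.5, 0.2, -0.0]
gripper_width: 0.704
gripper_force: 0.0
```

drive_tool(rows=[[0,0,0,0,0,0,0],[0,0,0,0,0,0,0],[0,0,0,0,0,0,0],[0,0,0,0,0,0,0],[0,0,0,0,0,0,0]])

```text
time_s: 4.18
tcp_pos: [0.6282, 0.1187, 0.189]
ee_rot: [[0.116, -0.993, 0.004], [-0.993, -0.116, 0.002], [-0.001, -0.004, -1.0]]
wrist_force: [-0.6, 0.1, 0.6]
gripper_width: 0.326
gripper_force: 0.0
```

drive_tool(rows=[[0,0,-1,0,0,0,0],[0,0,-1,0,0,0,0],[0,0,0,0,0,0,0],[0,0,0,0,0,0,0],[0,0,0,0,0,0,0]])

```text
time_s: 4.6
tcp_pos: [0.6298, 0.1169, 0.188]
ee_rot: [[0.116, -0.993, 0.007], [-0.993, -0.116, 0.002], [-0.002, -0.007, -1.0]]
wrist_force: [3.2, 2.9, -1.1]
gripper_width: 0.157
gripper_force: 30.0
```

drive_tool(rows=[[0,0,0,-3,0,0,0],[0,0,0,-5,0,0,0],[0,0,0,-5,0,0,0],[0,0,0,-5,0,0,0],[0,0,0,-4,0,0,0]])

```text
time_s: 5.02
tcp_pos: [0.6298, 0.1169, 0.1674]
ee_rot: [[0.117, -0.993, 0.008], [-0.993, -0.117, 0.002], [-0.001, -0.008, -1.0]]
wrist_force: [2.1, 2.2, 6.8]
gripper_width: 0.161
gripper_force: 30.0
```

drive_tool(rows=[[0,0,0,-1,0,0,0],[0,0,0,0,0,0,0],[0,0,0,0,0,0,0]])

```text
time_s: 5.27
tcp_pos: [0.6298, 0.1169, 0.1657]
ee_rot: [[0.117, -0.993, 0.007], [-0.993, -0.117, 0.002], [-0.001, -0.007, -1.0]]
wrist_force: [4.0, 1.8, 4.6]
gripper_width: 0.159
gripper_force: 30.0
```

```bash
cat >> h.py <<'E'
def rect(c,C,ux,s=None,n=240):
    "face-on view of the dial: 100 mm square about C (world), image up=plate +x"
    K=np.array([[c['fx'],0,c['cx']],[0,c['fy'],c['cy']],[0,0,1]])
    uy=np.array([-ux[1],ux[0],0])
    g=(np.arange(n)-n/2)/n*0.1
    X,Y=np.meshgrid(-g,-g) # rows: +x up ; cols: +y left
    P=C+Y[...,None]*ux+X[...,None]*uy
    if 'R' in c: R=np.array(c['R']);t=np.array(c['t'])
    else:
        T=np.array(c['T_tool_cam']); Rt=np.array(s['ee_rot']); A=Rt@T[:3,:3]; o=Rt@T[:3,3]+np.array(s['tcp_pos']); R=A.T;t=-A.T@o
    p=cv2.projectPoints((P.reshape(-1,3)),cv2.Rodrigues(R)[0],t,K,np.array(c['distortion']))[0].reshape(n,n,2).astype(np.float32)
    return cv2.remap(c['frame'],p[...,0],p[...,1],cv2.INTER_CUBIC)
E
python3 - <<'E'
from h import *
a=np.radians(6.5);ux=np.array([np.cos(a),np.sin(a),0])
s=sense();print(s['tcp_pos'],s['wrist_force'])
C=np.array([.636,.047,.170])
ims=[rect(capture(n),C,ux,s) for n in ('top','scene','wrist')]
cv2.imwrite('pics/d1.png',np.hstack(ims)[...,::-1])
E
```

```text
[0.62978463 0.11692569 0.16569888] [4.0076738  1.82338074 4.57597961]
```

View pics/d1.png

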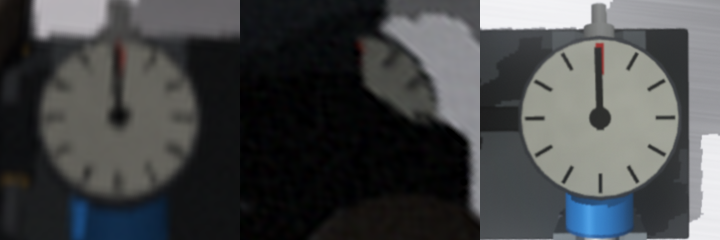

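The rectified dial views (top, scene, wrist) show the needle still on the red mark, so there is no contact yet. Wrist and top views read cleanly.

```bash
cat >> h.py <<'E'
A=np.radians(6.5);UX=np.array([np.cos(A),np.sin(A),0])
def needle(im):
    "angle rad cw from up of dark needle, within annulus; None-ish contrast returned"
    g=cv2.cvtColor(im,cv2.COLOR_RGB2GRAY).astype(np.float32)
    ys,xs=np.nonzero(g>0)
    # refine the centre: bright disc
    b=(cv2.GaussianBlur(g,(0,0),2)>0.6*np.percentile(g[60:180,60:180],90)).astype(np.uint8)
    b[:20]=0
    k,l,st,ce=cv2.connectedComponentsWithStats(cv2.morphologyEx(b,cv2.MORPH_OPEN,np.ones((15,15))))
    i=l[90,90] or l[150,150] or 1+np.argmin([np.hypot(*(ce[j]-120)) for j in range(1,k)])
    h=cv2.convexHull(np.argwhere(l==i)[:,::-1].astype(np.int32))
    (cx,cy),r=cv2.minEnclosingCircle(h)
    th=np.radians(np.arange(0,360,.5)); R=np.arange(.22,.72,.02)*75
    px=(cx+np.sin(th)[:,None]*R).astype(np.float32); py=(cy-np.cos(th)[:,None]*R).astype(np.float32)
    v=cv2.remap(g,px,py,1).mean(1); v=v.max()-v
    v=np.convolve(np.r_[v[-12:],v,v[:12]],np.hanning(25)/12,'valid')
    j=v.argmax(); w=np.arange(j-12,j+13)%720; ww=v[w]-v[w].min()
    a=th[j]+np.radians(.5)*(ww@np.arange(-12,13))/ww.sum()
    return round(a%(2*np.pi),3),round(float(v[j]/ (np.median(v)+5)),1),(round(cx),round(cy),round(r))
def dial(names=('top','wrist'),z=.167,tag=None):
    s=sense();o=[]
    for n in names:
        im=rect(capture(n),np.array([.636,.047,z]),UX,s);o.append(im);print(n,needle(im))
    if tag: cv2.imwrite('pics/%s.png'%tag,np.hstack(o)[...,::-1])
E
python3 -c "
from h import *
dial()"
```

```text
top (np.float64(0.171), 4.8, (111, 91, 105))
wrist (np.float64(6.256), 10.4, (120, 109, 89))
```

drive_tool(rows=[[0,0,0,-2,0,0,0],[0,0,0,-2,0,0,0],[0,0,0,0,0,0,0],[0,0,0,0,0,0,0]])

```text
time_s: 5.85
tcp_pos: [0.6298, 0.1169, 0.1618]
ee_rot: [[0.117, -0.993, 0.007], [-0.993, -0.117, 0.002], [-0.001, -0.007, -1.0]]
wrist_force: [5.3, 3.2, 5.2]
gripper_width: 0.154
gripper_force: 30.0
```

```bash
python3 -c "
from h import *
dial()"
```

```text
top (np.float64(2.966), 5.9, (111, 92, 106))
wrist (np.float64(3.13), 10.5, (119, 107, 88))
```

drive_tool(rows=[[0,0,0,-1.5,0,0,0],[0,0,0,-1.5,0,0,0],[0,0,0,0,0,0,0],[0,0,0,0,0,0,0]])

```text
time_s: 6.28
tcp_pos: [0.6298, 0.117, 0.1589]
ee_rot: [[0.117, -0.993, 0.007], [-0.993, -0.117, 0.002], [-0.001, -0.007, -1.0]]
wrist_force: [4.7, 2.7, 5.7]
gripper_width: 0.158
gripper_force: 30.0
```

```bash
python3 - <<'E'
t=open('h.py').read()
a=t.index("    ys,xs=np.nonzero(g>0)");b=t.index("    th=np.radians(np.arange")
t=t[:a]+"    k=cv2.blur(255-g,(17,17))[95:145,95:145]; # hub\n    my,mx=np.unravel_index(k.argmax(),k.shape); cx,cy,r=119.5,118,0\n"+t[b:]
open('h.py','w').write(t)
E
python3 -c "
from h import *
dial(z=.160)"
```

```text
top (np.float64(6.068), 8.3, (120, 118, 0))
wrist (np.float64(6.079), 11.6, (120, 118, 0))
```

Plunger is 5.8 mm in (needle about 6.08). Releasing and going up.

drive_tool(rows=[[60,0,0,0,0,0,0],[60,0,0,0,0,0,0],[60,0,0,0,0,0,0],[60,0,0,0,0,0,0],[60,0,0,10,0,0,0]])

```text
time_s: 6.8
tcp_pos: [0.6249, 0.115, 0.1636]
ee_rot: [[0.115, -0.993, -0.008], [-0.993, -0.115, -0.002], [0.001, 0.008, -1.0]]
wrist_force: [-1.1, 0.2, -1.0]
gripper_width: 0.449
gripper_force: 0.0
```

drive_tool(rows=[[60,0,0,25,0,0,0],[60,0,0,35,0,0,0],[60,0,0,35,0,0,-0.12],[60,-10,-5,15,0,0,-0.12],[60,-15,-7,0,0,0,-0.12]])

```text
time_s: 7.22
tcp_pos: [0.6045, 0.1044, 0.2819]
ee_rot: [[-0.247, -0.969, 0.009], [-0.969, 0.247, 0.002], [-0.004, -0.008, -1.0]]
wrist_force: [-0.1, -0.4, 0.3]
gripper_width: 0.594
gripper_force: 0.0
```

drive_tool(rows=[[60,-15,-7,0,0,0,-0.12],[60,-15,-7,0,0,0,-0.12],[60,-15,-7,0,0,0,-0.12],[60,-15,-7,0,0,0,-0.12],[60,-15,-8,0,0,0,-0.12]])

```text
time_s: 7.63
tcp_pos: [0.5261, 0.0674, 0.2768]
ee_rot: [[-0.751, -0.66, -0.001], [-0.66, 0.751, -0.0], [0.001, 0.0, -1.0]]
wrist_force: [0.3, 1.2, -0.6]
gripper_width: 0.601
gripper_force: 0.0
```

drive_tool(rows=[[60,-15,-8,0,0,0,-0.12],[60,-15,-8,0,0,0,-0.12],[60,-10,-7,0,0,0,-0.12],[60,0,0,0,0,0,-0.12],[60,0,0,0,0,0,-0.011]])

```text
time_s: 8.05
tcp_pos: [0.4864, 0.0444, 0.2773]
ee_rot: [[-0.973, -0.231, 0.0], [-0.231, 0.973, 0.0], [-0.0, 0.0, -1.0]]
wrist_force: [0.2, -0.8, 0.0]
gripper_width: 0.602
gripper_force: 0.0
```

```bash
python3 - <<'E'
from h import *
s=sense();print(s['tcp_pos'],s['joints'],s['wrist_force'])
dial(('top','scene'),z=.160,tag='d2')
c=capture('wrist');save(c,'w2')
for d in search_frame('crank_handle',c)[:2]+search_frame('crank_handle',capture('top'))[:0]: print(d['p'],d['xy'],world(c,d['xy'],s=s))
im=cv2.imread('pics/d2.png'); cv2.imwrite('pics/v2.png',np.hstack([cv2.resize(cv2.imread('pics/w2.png'),(320,240)),im]))
E
```

```text
[0.48641064 0.04439596 0.27727214] [ 2.43101787e+01  7.09825279e+00 -1.46702445e+01 -3.36200919e-03
 -6.82246941e+01 -1.00963959e+02] [ 0.20700437 -0.77909966  0.00846161]
top (np.float64(3.133), 1.1, (120, 118, 0))
scene (np.float64(6.183), 10.2, (120, 118, 0))
0.95 [275.5, 203.4] [[0.49831516 0.03963346 0.06119515]]
0.78 [122.4, 61.5] [[ 0.37940633 -0.17873446  0.01774336]]
```

View pics/v2.png

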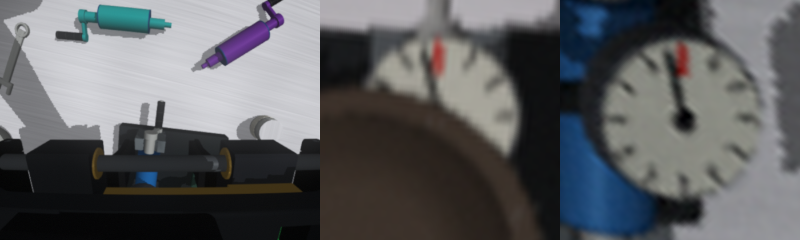

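The scene camera sees the whole dial, with the needle just left of red (about 6.1); the arm hides it in the top view. The grip lies centred between the fingers. Correcting yaw and descending.

drive_tool(rows=[[60,2,0,-30,0,0,-0.12],[55,2,0,-40,0,0,0],[55,0,0,-40,0,0,0],[50,0,0,-40,0,0,0],[45,0,0,-35,0,0,0]])

```text
time_s: 8.77
tcp_pos: [0.4908, 0.0449, 0.0894]
ee_rot: [[-0.993, -0.117, -0.001], [-0.117, 0.993, -0.0], [0.001, -0.0, -1.0]]
wrist_force: [0.8, 0.3, -0.4]
gripper_width: 0.491
gripper_force: 0.0
```

drive_tool(rows=[[45,0,0,-20,0,0,0],[45,0,0,-11,0,0,0],[45,0,0,0,0,0,0]])

```text
time_s: 9.02
tcp_pos: [0.4896, 0.0444, 0.0575]
ee_rot: [[-0.993, -0.116, -0.007], [-0.116, 0.993, -0.003], [0.007, -0.002, -1.0]]
wrist_force: [0.4, -0.1, -0.6]
gripper_width: 0.453
gripper_force: 0.0
```

```bash
sed -i 's/cx,cy,r=119.5,118,0/cx,cy,r=123,118.5,0/' h.py; python3 - <<'E'
from h import *
s=sense();print(s['tcp_pos'],s['ee_rot'],s['wrist_force'])
c=capture('wrist');save(c,'w3')
for d in search_frame('crank_handle',c)[:2]: print(d['p'],d['xy'],world(c,d['xy'],s=s))
cc=capture('scene'); cv2.imwrite('pics/v3.png',np.hstack([cv2.resize(cv2.imread('pics/w3.png'),(400,300)),cv2.resize(cc['frame'][185:275,220:340,::-1],(400,300))]))
dial(('scene',),z=.160)
E
```

```text
[0.48964108 0.0443617  0.05751961] [[-0.99321513 -0.11610573 -0.00657019]
 [-0.11609074  0.99323516 -0.00261991]
 [ 0.00682993 -0.00183939 -0.99997498]] [ 0.39718323 -0.12565304 -0.6437814 ]
0.72 [274.9, 269.3] [[0.48349125 0.04062111 0.06187207]]
scene (np.float64(6.087), 10.0, (123, 118, 0))
```

View pics/v3.png

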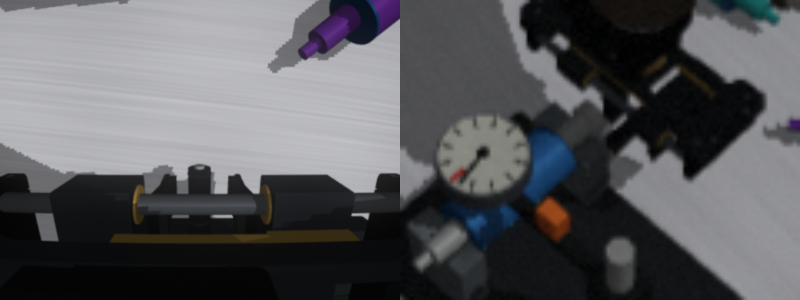

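The grip stands centred between the fingers (200,185), and the scene view shows the gripper clear of the V-block. Closing.

drive_tool(rows=[[25,0,0,0,0,0,0],[22,0,0,0,0,0,0],[15,0,0,0,0,0,0],[12,0,0,0,0,0,0],[12,0,0,0,0,0,0]])

```text
time_s: 9.63
tcp_pos: [0.4916, 0.045, 0.061]
ee_rot: [[-0.993, -0.116, 0.001], [-0.116, 0.993, 0.0], [-0.001, 0.0, -1.0]]
wrist_force: [-0.5, -0.1, 1.2]
gripper_width: 0.172
gripper_force: 30.1
```

```bash
python3 - <<'E'
from h import *
s=sense();print(s['tcp_pos'],s['wrist_force'],s['gripper_width'],s['gripper_force'])
dial(('scene',),z=.160)
E
```

```text
[0.49157704 0.04496365 0.06096435] [-0.49897188 -0.06254712  1.15839979] 0.17166044362086974 30.101923048496246
scene (np.float64(6.13), 10.8, (123, 118, 0))
```

drive_tool(rows=[[12,-0.3,2.9,1.2,0,0,0],[12,-0.3,2.8,1.5,0,0,0],[12,0,0,0,0,0,0]])

```text
time_s: 9.93
tcp_pos: [0.4908, 0.0509, 0.0637]
ee_rot: [[-0.993, -0.116, 0.0], [-0.116, 0.993, -0.0], [-0.0, -0.0, -1.0]]
wrist_force: [-0.2, -1.2, 3.7]
gripper_width: 0.167
gripper_force: 30.0
```

drive_tool(rows=[[12,-0.3,2.7,1.7,0,0,0],[12,-0.3,2.6,1.9,0,0,0],[12,0,0,0,0,0,0]])

```text
time_s: 10.18
tcp_pos: [0.4901, 0.0562, 0.0674]
ee_rot: [[-0.993, -0.116, 0.0], [-0.116, 0.993, -0.0], [-0.0, -0.0, -1.0]]
wrist_force: [-0.7, -3.1, 5.0]
gripper_width: 0.176
gripper_force: 30.0
```

```bash
python3 - <<'E'
from h import *
s=sense();print(s['tcp_pos'],s['wrist_force'],s['gripper_width'],s['gripper_force'])
dial(('scene',),z=.160)
E
```

```text
[0.49010574 0.05617315 0.06737693] [-0.65934255 -3.10935588  5.04385812] 0.17558684382368467 30.000946819782257
scene (np.float64(0.034), 9.8, (123, 118, 0))
```

drive_tool(rows=[[12,0.1,-0.6,0.8,0,0,0],[12,0,0,0,0,0,0],[12,0,0,0,0,0,0]])

```text
time_s: 10.48
tcp_pos: [0.4901, 0.0556, 0.0675]
ee_rot: [[-0.993, -0.115, -0.0], [-0.115, 0.993, 0.0], [0.0, 0.0, -1.0]]
wrist_force: [-0.3, -1.4, 1.5]
gripper_width: 0.175
gripper_force: 30.0
```

drive_tool(rows=[[12,-0.3,2.2,2.4,0,0,0],[12,-0.2,2.1,2.6,0,0,0],[12,-0.2,2.0,2.6,0,0,0],[12,-0.2,1.8,2.8,0,0,0],[12,0,0,0,0,0,0]])

```text
time_s: 10.9
tcp_pos: [0.489, 0.064, 0.0784]
ee_rot: [[-0.993, -0.116, -0.0], [-0.116, 0.993, 0.0], [0.0, 0.0, -1.0]]
wrist_force: [-1.2, 1.3, 0.4]
gripper_width: 0.176
gripper_force: 30.0
```

```bash
python3 - <<'E'
from h import *
s=sense();print(s['tcp_pos'],s['wrist_force'])
dial(('scene',),z=.160)
E
```

```text
[0.48900221 0.06398134 0.07835328] [-1.16030436  1.31761989  0.44577804]
scene (np.float64(0.447), 9.3, (123, 118, 0))
```

```bash
cat > st.py <<'E'
from h import *
import sys,json,os
from scipy.optimize import least_squares
U=np.array([-np.sin(A),np.cos(A)])
def yz(p): return np.array([(np.array(p[:2])-[.636,.047])@U*1e3,p[2]*1e3])
if not os.path.exists('log.json'):
    L=[([.4916,.045,.0610],[-.5,-.1,1.2],6.13),([.4901,.0556,.0675],[-.3,-1.4,1.5],6.317)]
else: L=json.load(open('log.json'))
s=sense();L.append((s['tcp_pos'].tolist(),s['wrist_force'].tolist(),None))
im=rect(capture('scene'),np.array([.636,.047,.160]),UX);n=needle(im)
cv2.imwrite('pics/n%d.png'%len(L),im[...,::-1])
prev=[l[2] for l in L if l[2] is not None][-1]
L[-1]=(L[-1][0],L[-1][1],float(n[0]+2*np.pi*round((prev-n[0])/(2*np.pi))))
json.dump(L,open('log.json','w'))
P=np.array([yz(l[0]) for l in L]);F=np.array([[np.array(l[1])[:2]@U,l[1][2]] for l in L])
Q=P+F/8.6
f=lambda c:np.r_[np.hypot(*(Q-c).T)-40,(c-[0,98.3])*.1]
c=least_squares(f,[0,98.3]).x
d=Q-c; ph=np.degrees(np.arctan2(d[:,0],-d[:,1]))
r=d[-1]/np.hypot(*d[-1]);t=np.array([-r[1],r[0]])
print('c',c.round(2),'res',(f(c)[:-2][-5:]).round(2),'phi',ph.round(1)[-4:],'x',s['tcp_pos'][0].round(4))
print('F y,z',F[-1].round(1),'Fx',round(L[-1][1][0],1),'rad out',round(F[-1]@r,1),'tang',round(F[-1]@t,1),'needle',round(L[-1][2],3),n[1])
N=np.array([l[2] for l in L]);pp=np.radians(ph)
if len(L)>4:
    a=np.linalg.lstsq(np.c_[np.cos(pp),np.sin(pp),np.ones(len(pp))],N,rcond=None)[0]
    print('sine amp',np.hypot(*a[:2]).round(2),'mean',a[2].round(2),'peak phi',np.degrees(np.arctan2(a[1],a[0])).round(1))
step=float(sys.argv[1]) if len(sys.argv)>1 else 5
cmd=P[-1]-F[-1]/6.8
for i in range(1,11):
    q=np.radians(ph[-1]+step*i); g=c+40*np.array([np.sin(q),-np.cos(q)]); e=g-cmd;cmd=g
    print([12,*np.round([e[0]*U[0],e[0]*U[1],e[1]],1).tolist(),0,0,0])
E
python3 st.py
```

```text
c [-1.18 98.01] res [ 0.01  0.01 -0.02] phi [22.8 40.7 60.5] x 0.489
F y,z [1.7 0.7] Fx -2.3 rad out 1.1 tang 1.4 needle 6.731 10.5
[12, -0.2, 2.0, 3.3, 0, 0, 0]
[12, -0.1, 1.3, 3.2, 0, 0, 0]
[12, -0.1, 1.0, 3.3, 0, 0, 0]
[12, -0.1, 0.7, 3.4, 0, 0, 0]
[12, -0.0, 0.4, 3.5, 0, 0, 0]
[12, -0.0, 0.1, 3.5, 0, 0, 0]
[12, 0.0, -0.2, 3.5, 0, 0, 0]
[12, 0.1, -0.5, 3.5, 0, 0, 0]
[12, 0.1, -0.8, 3.4, 0, 0, 0]
[12, 0.1, -1.1, 3.3, 0, 0, 0]
```

drive_tool(rows=[[12,-0.2,2.0,3.2,0,0,0],[12,-0.1,1.3,3.2,0,0,0],[12,-0.1,1.0,3.3,0,0,0],[12,-0.1,0.7,3.4,0,0,0],[12,0,0,0,0,0,0]])

```text
time_s: 11.42
tcp_pos: [0.4889, 0.0687, 0.0919]
ee_rot: [[-0.993, -0.116, 0.001], [-0.116, 0.993, 0.0], [-0.001, 0.0, -1.0]]
wrist_force: [-1.8, -0.4, -0.1]
gripper_width: 0.175
gripper_force: 30.0
```

```bash
python3 st.py
```

```text
c [-1.31 97.92] res [-0.03  0.02  0.04 -0.05] phi [23.1 40.9 60.7 81.3] x 0.4889
F y,z [-0.2 -0.1] Fx -1.8 rad out -0.1 tang -0.2 needle 7.315 8.6
[12, -0.0, 0.4, 3.4, 0, 0, 0]
[12, -0.0, 0.1, 3.5, 0, 0, 0]
[12, 0.0, -0.2, 3.5, 0, 0, 0]
[12, 0.1, -0.5, 3.4, 0, 0, 0]
[12, 0.1, -0.8, 3.4, 0, 0, 0]
[12, 0.1, -1.1, 3.3, 0, 0, 0]
[12, 0.2, -1.4, 3.2, 0, 0, 0]
[12, 0.2, -1.7, 3.1, 0, 0, 0]
[12, 0.2, -1.9, 2.9, 0, 0, 0]
[12, 0.2, -2.2, 2.7, 0, 0, 0]
```

drive_tool(rows=[[12,0,0.4,3.4,0,0,0],[12,0,0.1,3.5,0,0,0],[12,0,-0.2,3.5,0,0,0],[12,0.1,-0.5,3.4,0,0,0],[12,0,0,0,0,0,0]])

```text
time_s: 11.88
tcp_pos: [0.4892, 0.0684, 0.1058]
ee_rot: [[-0.993, -0.116, 0.001], [-0.116, 0.993, 0.0], [-0.001, 0.0, -1.0]]
wrist_force: [-1.5, 1.0, -0.2]
gripper_width: 0.171
gripper_force: 30.0
```

```bash
python3 st.py
```

```text
c [-1.28 97.94] res [-0.01  0.02  0.03 -0.07  0.02] phi [ 40.9  60.6  81.3 101.3] x 0.4892
F y,z [ 1.1 -0.2] Fx -1.5 rad out 1.1 tang -0.4 needle 8.005 9.9
sine amp 2.0 mean 8.11 peak phi -165.5
[12, 0.1, -0.6, 3.3, 0, 0, 0]
[12, 0.1, -1.1, 3.3, 0, 0, 0]
[12, 0.2, -1.4, 3.2, 0, 0, 0]
[12, 0.2, -1.7, 3.1, 0, 0, 0]
[12, 0.2, -1.9, 2.9, 0, 0, 0]
[12, 0.2, -2.2, 2.7, 0, 0, 0]
[12, 0.3, -2.4, 2.5, 0, 0, 0]
[12, 0.3, -2.6, 2.3, 0, 0, 0]
[12, 0.3, -2.8, 2.1, 0, 0, 0]
[12, 0.3, -3.0, 1.8, 0, 0, 0]
```

drive_tool(rows=[[12,0.1,-0.6,3.3,0,0,0],[12,0.1,-1.1,3.3,0,0,0],[12,0.2,-1.4,3.2,0,0,0],[12,0.2,-1.7,3.1,0,0,0],[12,0.2,-1.9,2.9,0,0,0]])

```text
time_s: 12.35
tcp_pos: [0.4899, 0.0616, 0.1212]
ee_rot: [[-0.993, -0.116, 0.001], [-0.116, 0.993, 0.0], [-0.001, 0.0, -1.0]]
wrist_force: [-0.5, 1.8, -1.6]
gripper_width: 0.173
gripper_force: 30.0
```

drive_tool(rows=[[12,0.2,-2.2,2.7,0,0,0],[12,0.3,-2.4,2.5,0,0,0],[12,0,0,0,0,0,0]])

```text
time_s: 12.6
tcp_pos: [0.4906, 0.0566, 0.1267]
ee_rot: [[-0.993, -0.115, 0.001], [-0.115, 0.993, 0.0], [-0.001, -0.0, -1.0]]
wrist_force: [-0.7, 0.7, 1.6]
gripper_width: 0.174
gripper_force: 30.0
```

```bash
python3 st.py
```

```text
c [-1.31 97.9 ] res [ 0.01  0.03 -0.05  0.06 -0.05] phi [ 60.7  81.4 101.4 136.6] x 0.4906
F y,z [0.8 1.6] Fx -0.7 rad out 1.7 tang 0.5 needle 9.177 11.1
sine amp 2.01 mean 8.11 peak phi -165.4
[12, 0.3, -2.4, 2.7, 0, 0, 0]
[12, 0.3, -2.8, 2.0, 0, 0, 0]
[12, 0.3, -3.0, 1.8, 0, 0, 0]
[12, 0.4, -3.1, 1.5, 0, 0, 0]
[12, 0.4, -3.2, 1.2, 0, 0, 0]
[12, 0.4, -3.3, 1.0, 0, 0, 0]
[12, 0.4, -3.4, 0.7, 0, 0, 0]
[12, 0.4, -3.4, 0.4, 0, 0, 0]
[12, 0.4, -3.5, 0.1, 0, 0, 0]
[12, 0.4, -3.5, -0.2, 0, 0, 0]
```

drive_tool(rows=[[12,0.3,-2.4,2.4,0,0,0],[12,0.3,-2.8,2.0,0,0,0],[12,0.3,-3.0,1.8,0,0,0],[12,0.4,-3.1,1.5,0,0,0],[12,0.4,-3.2,1.2,0,0,0]])

```text
time_s: 13.07
tcp_pos: [0.4923, 0.0423, 0.1353]
ee_rot: [[-0.993, -0.116, 0.001], [-0.116, 0.993, 0.0], [-0.001, 0.0, -1.0]]
wrist_force: [-0.9, 3.1, 2.7]
gripper_width: 0.175
gripper_force: 30.0
```

drive_tool(rows=[[12,0.4,-3.3,1.0,0,0,0],[12,0.4,-3.4,0.7,0,0,0],[12,0,0,0,0,0,0]])

```text
time_s: 13.32
tcp_pos: [0.4931, 0.035, 0.137]
ee_rot: [[-0.993, -0.115, 0.001], [-0.115, 0.993, -0.0], [-0.001, -0.001, -1.0]]
wrist_force: [-0.1, 0.1, 3.7]
gripper_width: 0.176
gripper_force: 30.0
```

```bash
python3 st.py
```

```text
c [-1.32 97.88] res [ 0.03 -0.05  0.07 -0.04 -0.04] phi [ 81.4 101.4 136.6 172. ] x 0.4931
F y,z [0.1 3.7] Fx -0.1 rad out 3.7 tang 0.4 needle 10.029 8.9
sine amp 2.03 mean 8.16 peak phi -164.2
[12, 0.4, -3.4, 1.3, 0, 0, 0]
[12, 0.4, -3.5, 0.0, 0, 0, 0]
[12, 0.4, -3.5, -0.3, 0, 0, 0]
[12, 0.4, -3.4, -0.6, 0, 0, 0]
[12, 0.4, -3.4, -0.9, 0, 0, 0]
[12, 0.4, -3.3, -1.2, 0, 0, 0]
[12, 0.4, -3.2, -1.4, 0, 0, 0]
[12, 0.3, -3.0, -1.7, 0, 0, 0]
[12, 0.3, -2.9, -2.0, 0, 0, 0]
[12, 0.3, -2.7, -2.2, 0, 0, 0]
```

drive_tool(rows=[[12,0.4,-3.4,0.9,0,0,0],[12,0.4,-3.5,0.1,0,0,0],[12,0.4,-3.5,-0.3,0,0,0],[12,0.4,-3.4,-0.6,0,0,0],[12,0.4,-3.4,-0.9,0,0,0]])

```text
time_s: 13.78
tcp_pos: [0.4948, 0.0181, 0.1358]
ee_rot: [[-0.993, -0.116, 0.0], [-0.116, 0.993, -0.0], [-0.0, -0.0, -1.0]]
wrist_force: [0.2, 0.3, 3.7]
gripper_width: 0.173
gripper_force: 30.0
```

drive_tool(rows=[[12,0.4,-3.3,-1.2,0,0,0],[12,0.4,-3.2,-1.4,0,0,0],[12,0,0,0,0,0,0]])

```text
time_s: 14.03
tcp_pos: [0.4955, 0.0111, 0.1328]
ee_rot: [[-0.993, -0.115, -0.0], [-0.115, 0.993, -0.001], [0.0, -0.001, -1.0]]
wrist_force: [1.5, -2.2, 1.8]
gripper_width: 0.169
gripper_force: 30.0
```

```bash
python3 st.py
```

```text
c [-1.31 97.85] res [-0.07  0.07 -0.02 -0.01 -0.12] phi [ 101.4  136.7  172.  -152. ] x 0.4955
F y,z [-2.3  1.8] Fx 1.5 rad out 2.7 tang 1.2 needle 10.127 10.0
sine amp 2.03 mean 8.15 peak phi -164.4
[12, 0.4, -3.7, -1.2, 0, 0, 0]
[12, 0.3, -2.8, -2.0, 0, 0, 0]
[12, 0.3, -2.6, -2.3, 0, 0, 0]
[12, 0.3, -2.4, -2.5, 0, 0, 0]
[12, 0.3, -2.2, -2.7, 0, 0, 0]
[12, 0.2, -2.0, -2.9, 0, 0, 0]
[12, 0.2, -1.7, -3.0, 0, 0, 0]
[12, 0.2, -1.4, -3.2, 0, 0, 0]
[12, 0.1, -1.2, -3.3, 0, 0, 0]
[12, 0.1, -0.9, -3.4, 0, 0, 0]
```

drive_tool(rows=[[12,0.4,-3.7,-1.2,0,0,0],[12,0.3,-2.8,-2.0,0,0,0],[12,0.3,-2.6,-2.3,0,0,0],[12,0.3,-2.4,-2.5,0,0,0],[12,0.3,-2.2,-2.7,0,0,0]])

```text
time_s: 14.5
tcp_pos: [0.4968, -0.002, 0.122]
ee_rot: [[-0.993, -0.115, -0.001], [-0.115, 0.993, -0.0], [0.001, -0.0, -1.0]]
wrist_force: [0.1, -1.4, 2.6]
gripper_width: 0.171
gripper_force: 30.0
```

drive_tool(rows=[[12,0.2,-2.0,-2.9,0,0,0],[12,0.2,-1.7,-3.0,0,0,0],[12,0,0,0,0,0,0]])

```text
time_s: 14.75
tcp_pos: [0.4972, -0.0059, 0.1157]
ee_rot: [[-0.993, -0.115, -0.001], [-0.115, 0.993, -0.001], [0.001, -0.0, -1.0]]
wrist_force: [1.4, -2.3, -0.1]
gripper_width: 0.17
gripper_force: 30.0
```

```bash
python3 st.py
```

```text
c [-1.3  97.84] res [ 0.06 -0.02 -0.01 -0.12 -0.02] phi [ 136.7  172.  -152.  -116.5] x 0.4972
F y,z [-2.4 -0.1] Fx 1.4 rad out 2.2 tang 1.1 needle 9.434 10.3
sine amp 2.03 mean 8.13 peak phi -165.3
[12, 0.2, -2.1, -3.2, 0, 0, 0]
[12, 0.1, -1.1, -3.3, 0, 0, 0]
[12, 0.1, -0.8, -3.4, 0, 0, 0]
[12, 0.1, -0.5, -3.4, 0, 0, 0]
[12, 0.0, -0.2, -3.5, 0, 0, 0]
[12, -0.0, 0.1, -3.5, 0, 0, 0]
[12, -0.0, 0.4, -3.5, 0, 0, 0]
[12, -0.1, 0.7, -3.4, 0, 0, 0]
[12, -0.1, 1.0, -3.4, 0, 0, 0]
[12, -0.1, 1.2, -3.3, 0, 0, 0]
```

drive_tool(rows=[[12,0.2,-2.0,-3.2,0,0,0],[12,0.1,-1.1,-3.3,0,0,0],[12,0.1,-0.8,-3.4,0,0,0],[12,0.1,-0.5,-3.4,0,0,0],[12,0,-0.2,-3.5,0,0,0]])

```text
time_s: 15.22
tcp_pos: [0.4979, -0.0101, 0.0993]
ee_rot: [[-0.993, -0.115, -0.0], [-0.115, 0.993, -0.0], [0.001, -0.0, -1.0]]
wrist_force: [0.2, -1.4, 0.6]
gripper_width: 0.173
gripper_force: 30.0
```

drive_tool(rows=[[12,0,0.1,-3.5,0,0,0],[12,0,0.4,-3.5,0,0,0],[12,0,0,0,0,0,0]])

```text
time_s: 15.47
tcp_pos: [0.4977, -0.0094, 0.0918]
ee_rot: [[-0.993, -0.115, -0.001], [-0.115, 0.993, -0.0], [0.001, -0.0, -1.0]]
wrist_force: [1.3, -1.6, -1.3]
gripper_width: 0.173
gripper_force: 30.0
```

```bash
python3 st.py
```

```text
c [-1.27 97.86] res [-0.06 -0.04 -0.12  0.01 -0.16] phi [ 172.1 -152.  -116.4  -81. ] x 0.4977
F y,z [-1.7 -1.3] Fx 1.3 rad out 1.9 tang 1.0 needle 8.291 10.3
sine amp 2.03 mean 8.12 peak phi -165.6
[12, -0.0, 0.1, -3.8, 0, 0, 0]
[12, -0.1, 1.0, -3.3, 0, 0, 0]
[12, -0.1, 1.3, -3.2, 0, 0, 0]
[12, -0.2, 1.5, -3.1, 0, 0, 0]
[12, -0.2, 1.8, -3.0, 0, 0, 0]
[12, -0.2, 2.1, -2.8, 0, 0, 0]
[12, -0.3, 2.3, -2.6, 0, 0, 0]
[12, -0.3, 2.5, -2.4, 0, 0, 0]
[12, -0.3, 2.7, -2.2, 0, 0, 0]
[12, -0.3, 2.9, -1.9, 0, 0, 0]
```

drive_tool(rows=[[12,0,0,-3.8,0,0,0],[12,-0.1,0.9,-3.4,0,0,0],[12,-0.1,1.3,-3.2,0,0,0],[12,-0.2,1.5,-3.1,0,0,0],[12,-0.2,1.8,-3.0,0,0,0]])

```text
time_s: 15.93
tcp_pos: [0.4975, -0.0037, 0.0759]
ee_rot: [[-0.993, -0.116, 0.0], [-0.116, 0.993, 0.0], [-0.0, 0.0, -1.0]]
wrist_force: [-0.7, -0.6, 0.2]
gripper_width: 0.171
gripper_force: 30.0
```

drive_tool(rows=[[12,0,0,0,0,0,0]])

```text
time_s: 16.02
tcp_pos: [0.4974, -0.0034, 0.0756]
ee_rot: [[-0.993, -0.116, -0.0], [-0.116, 0.993, 0.0], [0.0, 0.0, -1.0]]
wrist_force: [0.2, 0.4, -2.2]
gripper_width: 0.169
gripper_force: 30.0
```

```bash
python3 st.py
```

```text
c [-1.27 97.86] res [-0.04 -0.12  0.01 -0.16  0.01] phi [-152.  -116.4  -81.   -55.7] x 0.4974
F y,z [ 0.4 -2.2] Fx 0.2 rad out 0.9 tang 2.1 needle 7.394 8.3
sine amp 2.04 mean 8.12 peak phi -165.8
[12, -0.2, 2.2, -3.4, 0, 0, 0]
[12, -0.3, 2.3, -2.6, 0, 0, 0]
[12, -0.3, 2.5, -2.4, 0, 0, 0]
[12, -0.3, 2.7, -2.2, 0, 0, 0]
[12, -0.3, 2.9, -1.9, 0, 0, 0]
[12, -0.3, 3.1, -1.7, 0, 0, 0]
[12, -0.4, 3.2, -1.4, 0, 0, 0]
[12, -0.4, 3.3, -1.1, 0, 0, 0]
[12, -0.4, 3.4, -0.8, 0, 0, 0]
[12, -0.4, 3.4, -0.5, 0, 0, 0]
```

drive_tool(rows=[[12,-0.2,2.1,-3.5,0,0,0],[12,-0.3,2.3,-2.7,0,0,0],[12,-0.3,2.5,-2.4,0,0,0],[12,-0.3,2.7,-2.2,0,0,0],[12,0,0,0,0,0,0]])

```text
time_s: 16.48
tcp_pos: [0.4965, 0.0064, 0.0651]
ee_rot: [[-0.993, -0.116, 0.0], [-0.116, 0.993, 0.0], [-0.0, 0.0, -1.0]]
wrist_force: [-0.5, 2.3, 0.0]
gripper_width: 0.171
gripper_force: 30.0
```

```bash
python3 st.py
```

```text
c [-1.27 97.86] res [-0.12  0.01 -0.16  0.01 -0.  ] phi [-116.4  -81.   -55.7  -35.1] x 0.4965
F y,z [2.4 0. ] Fx -0.5 rad out -1.4 tang 1.9 needle 6.767 8.8
sine amp 2.04 mean 8.12 peak phi -165.9
[12, -0.4, 3.5, -1.9, 0, 0, 0]
[12, -0.4, 3.1, -1.6, 0, 0, 0]
[12, -0.4, 3.2, -1.3, 0, 0, 0]
[12, -0.4, 3.3, -1.1, 0, 0, 0]
[12, -0.4, 3.4, -0.8, 0, 0, 0]
[12, -0.4, 3.4, -0.5, 0, 0, 0]
[12, -0.4, 3.5, -0.2, 0, 0, 0]
[12, -0.4, 3.5, 0.1, 0, 0, 0]
[12, -0.4, 3.4, 0.4, 0, 0, 0]
[12, -0.4, 3.4, 0.7, 0, 0, 0]
```

drive_tool(rows=[[12,-0.4,3.4,-1.9,0,0,0],[12,-0.4,3.1,-1.6,0,0,0],[12,-0.4,3.2,-1.3,0,0,0],[12,-0.4,3.3,-1.1,0,0,0],[12,0,0,0,0,0,0]])

```text
time_s: 16.95
tcp_pos: [0.4946, 0.0193, 0.0593]
ee_rot: [[-0.993, -0.116, -0.0], [-0.116, 0.993, 0.0], [0.0, 0.0, -1.0]]
wrist_force: [-0.7, 1.5, -1.3]
gripper_width: 0.172
gripper_force: 30.0
```

```bash
python3 st.py
```

```text
c [-1.27 97.86] res [ 0.01 -0.16  0.01 -0.01  0.02] phi [-81.  -55.7 -35.1 -14.6] x 0.4946
F y,z [ 1.6 -1.3] Fx -0.7 rad out 0.9 tang 1.8 needle 6.323 9.6
sine amp 2.04 mean 8.12 peak phi -165.9
[12, -0.4, 3.8, -1.1, 0, 0, 0]
[12, -0.4, 3.4, -0.4, 0, 0, 0]
[12, -0.4, 3.5, -0.1, 0, 0, 0]
[12, -0.4, 3.5, 0.2, 0, 0, 0]
[12, -0.4, 3.4, 0.5, 0, 0, 0]
[12, -0.4, 3.4, 0.8, 0, 0, 0]
[12, -0.4, 3.3, 1.1, 0, 0, 0]
[12, -0.4, 3.2, 1.4, 0, 0, 0]
[12, -0.3, 3.1, 1.6, 0, 0, 0]
[12, -0.3, 2.9, 1.9, 0, 0, 0]
```

drive_tool(rows=[[12,-0.4,3.6,-1.2,0,0,0],[12,-0.4,3.4,-0.4,0,0,0],[12,-0.4,3.5,-0.1,0,0,0],[12,-0.4,3.5,0.2,0,0,0],[12,-0.4,3.4,0.5,0,0,0]])

```text
time_s: 17.42
tcp_pos: [0.4925, 0.0363, 0.0585]
ee_rot: [[-0.993, -0.115, -0.0], [-0.115, 0.993, -0.0], [0.0, -0.0, -1.0]]
wrist_force: [-0.3, -1.0, -0.1]
gripper_width: 0.172
gripper_force: 30.0
```

drive_tool(rows=[[12,-0.4,3.4,0.8,0,0,0],[12,-0.4,3.3,1.1,0,0,0],[12,0,0,0,0,0,0]])

```text
time_s: 17.67
tcp_pos: [0.4917, 0.0434, 0.0605]
ee_rot: [[-0.993, -0.116, -0.0], [-0.116, 0.993, 0.0], [0.0, 0.0, -1.0]]
wrist_force: [-1.1, 1.1, 0.3]
gripper_width: 0.175
gripper_force: 30.0
```

```bash
python3 st.py
```

```text
c [-1.27 97.87] res [-0.16  0.01 -0.    0.03 -0.07] phi [-55.7 -35.1 -14.6  20.9] x 0.4917
F y,z [1.3 0.3] Fx -1.1 rad out 0.2 tang 1.3 needle 6.125 10.4
sine amp 2.03 mean 8.12 peak phi -166.0
[12, -0.4, 3.5, 1.4, 0, 0, 0]
[12, -0.3, 3.1, 1.7, 0, 0, 0]
[12, -0.3, 2.9, 1.9, 0, 0, 0]
[12, -0.3, 2.7, 2.2, 0, 0, 0]
[12, -0.3, 2.5, 2.4, 0, 0, 0]
[12, -0.3, 2.3, 2.6, 0, 0, 0]
[12, -0.2, 2.1, 2.8, 0, 0, 0]
[12, -0.2, 1.8, 3.0, 0, 0, 0]
[12, -0.2, 1.6, 3.1, 0, 0, 0]
[12, -0.1, 1.3, 3.2, 0, 0, 0]
```

drive_tool(rows=[[12,-0.4,3.4,1.4,0,0,0],[12,-0.3,3.1,1.7,0,0,0],[12,-0.3,2.9,1.9,0,0,0],[12,-0.3,2.7,2.2,0,0,0],[12,-0.3,2.5,2.4,0,0,0]])

```text
time_s: 18.13
tcp_pos: [0.4901, 0.0577, 0.0701]
ee_rot: [[-0.993, -0.115, -0.0], [-0.115, 0.993, 0.0], [0.0, 0.0, -1.0]]
wrist_force: [-1.0, -0.0, -1.6]
gripper_width: 0.173
gripper_force: 30.0
```

drive_tool(rows=[[12,-0.3,2.3,2.6,0,0,0],[12,-0.2,2.1,2.8,0,0,0],[12,0,0,0,0,0,0]])

```text
time_s: 18.38
tcp_pos: [0.4898, 0.0624, 0.076]
ee_rot: [[-0.993, -0.116, 0.0], [-0.116, 0.993, 0.001], [-0.0, 0.001, -1.0]]
wrist_force: [-1.3, 2.2, -0.5]
gripper_width: 0.174
gripper_force: 30.0
```

```bash
python3 st.py
```

```text
c [-1.28 97.87] res [ 0.01 -0.    0.03 -0.06 -0.06] phi [-35.1 -14.6  20.9  56.7] x 0.4898
F y,z [ 2.4 -0.5] Fx -1.3 rad out 2.3 tang 0.9 needle 6.634 8.8
sine amp 2.03 mean 8.12 peak phi -166.0
[12, -0.3, 2.4, 2.8, 0, 0, 0]
[12, -0.2, 1.5, 3.1, 0, 0, 0]
[12, -0.1, 1.2, 3.3, 0, 0, 0]
[12, -0.1, 0.9, 3.4, 0, 0, 0]
[12, -0.1, 0.6, 3.4, 0, 0, 0]
[12, -0.0, 0.3, 3.5, 0, 0, 0]
[12, -0.0, 0.0, 3.5, 0, 0, 0]
[12, 0.0, -0.3, 3.5, 0, 0, 0]
[12, 0.1, -0.6, 3.4, 0, 0, 0]
[12, 0.1, -0.9, 3.4, 0, 0, 0]
```

drive_tool(rows=[[12,-0.3,2.5,2.8,0,0,0],[12,-0.2,1.5,3.1,0,0,0],[12,-0.1,1.2,3.3,0,0,0],[12,-0.1,0.9,3.4,0,0,0],[12,-0.1,0.6,3.4,0,0,0]])

```text
time_s: 18.85
tcp_pos: [0.4891, 0.0686, 0.0918]
ee_rot: [[-0.993, -0.116, 0.0], [-0.116, 0.993, 0.0], [-0.0, 0.0, -1.0]]
wrist_force: [0.5, 0.4, -1.4]
gripper_width: 0.17
gripper_force: 30.0
```

drive_tool(rows=[[12,0,0.3,3.5,0,0,0],[12,0,0,3.5,0,0,0],[12,0,-0.3,3.5,0,0,0],[12,0.1,-0.6,3.4,0,0,0],[12,0,0,0,0,0,0]])

```text
time_s: 19.27
tcp_pos: [0.4894, 0.0681, 0.1062]
ee_rot: [[-0.993, -0.116, 0.001], [-0.116, 0.993, 0.001], [-0.001, 0.0, -1.0]]
wrist_force: [-1.3, 1.7, 1.0]
gripper_width: 0.172
gripper_force: 30.0
```

```bash
python3 st.py
```

```text
c [-1.29 97.87] res [-0.01  0.03 -0.06 -0.05 -0.06] phi [-14.6  20.9  56.7 102.2] x 0.4894
F y,z [1.8 1. ] Fx -1.3 rad out 2.0 tang 0.6 needle 8.031 9.7
sine amp 2.03 mean 8.12 peak phi -165.9
[12, 0.0, -0.3, 3.6, 0, 0, 0]
[12, 0.1, -1.2, 3.3, 0, 0, 0]
[12, 0.2, -1.5, 3.2, 0, 0, 0]
[12, 0.2, -1.7, 3.0, 0, 0, 0]
[12, 0.2, -2.0, 2.9, 0, 0, 0]
[12, 0.3, -2.2, 2.7, 0, 0, 0]
[12, 0.3, -2.4, 2.5, 0, 0, 0]
[12, 0.3, -2.6, 2.3, 0, 0, 0]
[12, 0.3, -2.8, 2.0, 0, 0, 0]
[12, 0.3, -3.0, 1.8, 0, 0, 0]
```

drive_tool(rows=[[12,0,-0.3,3.5,0,0,0],[12,0.1,-1.2,3.3,0,0,0],[12,0.2,-1.5,3.2,0,0,0],[12,0.2,-1.7,3.0,0,0,0],[12,0.2,-2.0,2.9,0,0,0]])

```text
time_s: 19.73
tcp_pos: [0.49, 0.0612, 0.1216]
ee_rot: [[-0.993, -0.116, 0.0], [-0.116, 0.993, 0.0], [-0.0, 0.0, -1.0]]
wrist_force: [-1.0, 0.9, -0.4]
gripper_width: 0.168
gripper_force: 30.0
```

drive_tool(rows=[[12,0.3,-2.2,2.7,0,0,0],[12,0.3,-2.4,2.5,0,0,0],[12,0.3,-2.6,2.2,0,0,0],[12,0.3,-2.8,2.0,0,0,0],[12,0,0,0,0,0,0]])

```text
time_s: 20.15
tcp_pos: [0.4914, 0.0507, 0.1313]
ee_rot: [[-0.993, -0.115, 0.001], [-0.115, 0.993, -0.0], [-0.001, -0.0, -1.0]]
wrist_force: [-1.2, -0.8, 2.0]
gripper_width: 0.171
gripper_force: 30.0
```

```bash
python3 st.py
```

```text
c [-1.3  97.85] res [ 0.   -0.08 -0.05 -0.04 -0.16] phi [ 20.9  56.8 102.3 147.8] x 0.4914
F y,z [-0.6  2. ] Fx -1.2 rad out 1.3 tang 1.6 needle 9.504 9.7
sine amp 2.03 mean 8.12 peak phi -165.9
[12, 0.4, -3.1, 2.4, 0, 0, 0]
[12, 0.4, -3.1, 1.5, 0, 0, 0]
[12, 0.4, -3.3, 1.2, 0, 0, 0]
[12, 0.4, -3.4, 0.9, 0, 0, 0]
[12, 0.4, -3.4, 0.6, 0, 0, 0]
[12, 0.4, -3.5, 0.3, 0, 0, 0]
[12, 0.4, -3.5, -0.0, 0, 0, 0]
[12, 0.4, -3.5, -0.3, 0, 0, 0]
[12, 0.4, -3.4, -0.6, 0, 0, 0]
[12, 0.4, -3.3, -0.9, 0, 0, 0]
```

drive_tool(rows=[[12,0.4,-3.1,2.1,0,0,0],[12,0.4,-3.1,1.5,0,0,0],[12,0.4,-3.3,1.2,0,0,0],[12,0.4,-3.4,0.9,0,0,0],[12,0.4,-3.4,0.6,0,0,0]])

```text
time_s: 20.62
tcp_pos: [0.4933, 0.0346, 0.1373]
ee_rot: [[-0.993, -0.116, 0.001], [-0.116, 0.993, 0.0], [-0.001, 0.0, -1.0]]
wrist_force: [-0.1, 1.9, 1.4]
gripper_width: 0.17
gripper_force: 30.0
```

drive_tool(rows=[[12,0.4,-3.5,0.3,0,0,0],[12,0.4,-3.5,0,0,0,0],[12,0.4,-3.5,-0.3,0,0,0],[12,0,0,0,0,0,0],[12,0,0,0,0,0,0]])

```text
time_s: 21.03
tcp_pos: [0.4945, 0.0237, 0.137]
ee_rot: [[-0.993, -0.115, 0.0], [-0.115, 0.993, -0.001], [-0.0, -0.001, -1.0]]
wrist_force: [1.0, -1.1, 2.7]
gripper_width: 0.174
gripper_force: 30.0
```

```bash
python3 st.py
```

```text
c [-1.3  97.85] res [-0.08 -0.06 -0.04 -0.16 -0.04] phi [  56.8  102.3  147.8 -171.4] x 0.4945
F y,z [-1.2  2.7] Fx 1.0 rad out 2.8 tang 0.8 needle 10.154 9.8
sine amp 2.03 mean 8.12 peak phi -165.9
[12, 0.4, -3.7, 0.1, 0, 0, 0]
[12, 0.4, -3.3, -1.0, 0, 0, 0]
[12, 0.4, -3.2, -1.3, 0, 0, 0]
[12, 0.4, -3.1, -1.5, 0, 0, 0]
[12, 0.3, -3.0, -1.8, 0, 0, 0]
[12, 0.3, -2.8, -2.1, 0, 0, 0]
[12, 0.3, -2.6, -2.3, 0, 0, 0]
[12, 0.3, -2.4, -2.5, 0, 0, 0]
[12, 0.2, -2.2, -2.7, 0, 0, 0]
[12, 0.2, -1.9, -2.9, 0, 0, 0]
```

drive_tool(rows=[[12,0.2,-2.0,0.1,0,0,0],[12,0.2,-2.0,-0.1,0,0,0],[12,0,0,0,0,0,0],[12,0,0,0,0,0,0]])

```text
time_s: 21.42
tcp_pos: [0.4947, 0.0203, 0.1367]
ee_rot: [[-0.993, -0.115, 0.0], [-0.115, 0.993, -0.0], [-0.0, -0.0, -1.0]]
wrist_force: [1.5, -0.9, 0.2]
gripper_width: 0.176
gripper_force: 30.0
```

```bash
python3 st.py 1|head -4
```

```text
c [-1.3  97.85] res [-0.06 -0.04 -0.16 -0.04  0.  ] phi [ 102.3  147.8 -171.4 -166.5] x 0.4947
F y,z [-1.   0.2] Fx 1.5 rad out 0.5 tang 0.9 needle 10.212 7.6
sine amp 2.04 mean 8.12 peak phi -165.8
[12, 0.1, -0.9, -0.1, 0, 0, 0]
```

At the high spot (193.5° against a peak of 194.2°, needle 10.21). Releasing.

drive_tool(rows=[[20,0,0,0,0,0,0],[25,0,0,0,0,0,0],[40,0,0,0,0,0,0],[45,0,0,0,0,0,0],[45,0,0,0,0,0,0]])

```text
time_s: 21.88
tcp_pos: [0.4942, 0.0203, 0.1367]
ee_rot: [[-0.993, -0.115, -0.001], [-0.115, 0.993, -0.0], [0.001, -0.0, -1.0]]
wrist_force: [0.1, -0.2, -0.1]
gripper_width: 0.388
gripper_force: 0.0
```

drive_tool(rows=[[45,0,0,8,0,0,0],[45,0,0,20,0,0,0],[45,0,0,30,0,0,0],[45,0,0,30,0,0,0],[45,-20,0,30,0,0,0]])

```text
time_s: 22.3
tcp_pos: [0.4766, 0.0206, 0.2567]
ee_rot: [[-0.993, -0.115, 0.001], [-0.115, 0.993, -0.001], [-0.001, -0.001, -1.0]]
wrist_force: [0.7, 0.1, 0.1]
gripper_width: 0.452
gripper_force: 0.0
```

drive_tool(rows=[[45,-30,0,0,0,0,0],[45,-30,0,0,0,0,0],[45,-20,0,0,0,0,0],[45,0,0,0,0,0,0]])

```text
time_s: 22.63
tcp_pos: [0.3911, 0.0197, 0.2558]
ee_rot: [[-0.993, -0.116, 0.0], [-0.116, 0.993, 0.001], [-0.0, 0.001, -1.0]]
wrist_force: [-0.9, -0.3, 0.4]
gripper_width: 0.449
gripper_force: 0.0
```

```bash
python3 - <<'E'
from h import *
s=sense();print(s['tcp_pos'],s['wrist_force'],s['time_s'])
dial(('scene','top'),z=.160)
c=capture('top'); e=capture('scene')
for d in search_frame('crank_handle',c)[:3]: print(d['p'],d['xy'],world(c,d['xy']))
cv2.imwrite('pics/fin.png',np.hstack([cv2.resize(c['frame'][130:240,190:320,::-1],(390,330)),cv2.resize(e['frame'][185:285,210:330,::-1],(396,330))]))
E
```

```text
[0.39111276 0.0196871  0.25577519] [-0.86401828 -0.2966198   0.44919928] 22.6333
scene (np.float64(3.928), 7.9, (123, 118, 0))
top (np.float64(4.122), 8.2, (123, 118, 0))
0.57 [276.1, 213.2] [[0.49791442 0.02224364 0.13817005]]
```

View pics/fin.png

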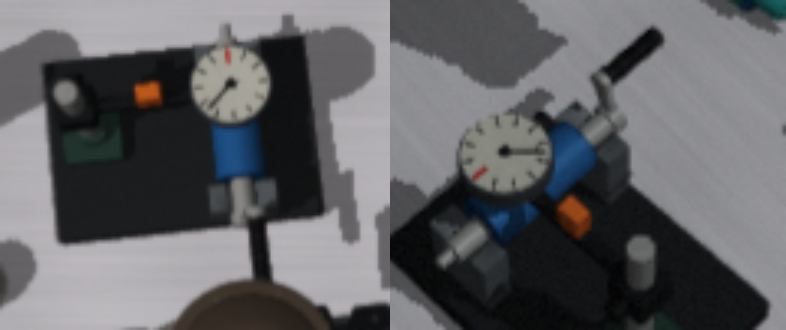

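The top and scene views show the roller seated in both V-blocks and the crank up, with the needle steady at 10.21, the peak reading. Nothing is touching it.

```bash
python3 -c "
from station import *
print(finish_job())"
```

```text
the job is handed in; nothing more can be done
None
```

Job handed in at 22.6 s: the indicator was set 5.8 mm in and released, the roller was cranked clockwise one full turn and on to the high spot (needle 10.21 against a fitted peak at 194°, roller let go at 193.5°), and both journals look seated in the final views.

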